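# Close the thread box with its lipped lid

## Task

Close the open wooden thread box with the lid that has a lip: hold the lid at a slant with the lip end down, hook the lip under the box's ledge, then swing the other end down so the lid lies flat, fully home inside the rim, and let go. Leave the square plain lid with the round knob where it lies.

Things in the scene. Friction and masses are not known exactly. Their poses are not given: they have to be found in the camera images.
- thread_box: Open wooden box, fixed, 182 (x) x 134 (y) mm; origin: underside centre, z up. Ledge: darker board over its -x end (toward the robot), x -91 to -60, full width, z 74 to 81 mm. Lid recess: x -82 to 82, y -58 to 58, seat rails at z 56, rim z 64; gap under ledge 18 high, 22 deep. Lid home: its origin at x 6 to 18, y -6 to 6, z 56 mm here, axes parallel. Reels inside stay below the seat.
- lip_lid: Loose lid, 110-225 g, flat on the table, handle up, lip toward the robot. Wooden panel 128 (x) x 104 (y) x 8 mm; a lip 5 mm thick, 84 wide, flush with the underside, sticks out 24 mm at its -x edge (152 mm overall). On top, over the origin, a straight bar handle: 70 (x) x 16 (y) mm, z 8 to 40 mm. Origin: centre of the panel's underside, z up.
- lip_edge (a point): Middle of the lip's front edge, on the underside of the lip lid, at x = -88, y = 0, z = 0 mm in the lid's frame; same axes as the lid.
- plain_lid: Bystander: lid of another box, a square wooden panel 112 x 112 x 8 mm without lip, with a round knob 28 mm wide, 38 mm high overall. Origin: centre of its underside. It and the lip lid may lie in either of two places, one behind the other.
There are look-alikes about, which are no part of the job. Leave any purple look-alike of the lip_lid alone.

How it is judged (in metres and radians):
On the way:
1. the lip is under the ledge by at least 4 mm while the lid is still slanted (over 4 degrees) (x of lip_edge in the frame of thread_box between -0.09 and -0.064 m and y of lip_edge in the frame of thread_box between -0.03 and 0.03 m and z of lip_edge in the frame of thread_box between 0.05 and 0.072 m and angle between lip_lid's own z axis and vertical above 0.07 rad), for 0.1 s.
At the end, for the whole second after the job is handed in: The lip lid rests in the box: lip at least 4 mm under the ledge, origin 52-60 mm above the table and within 12 mm of (12, 0) mm in the box's x and y, level within 2.9 deg, in line with the box within 10 deg; the plain lid within 40 mm of its start (x of lip_edge in the frame of thread_box below -0.064 m and x of lip_lid in the frame of thread_box between 0 and 0.024 m and y of lip_lid in the frame of thread_box between -0.012 and 0.012 m and z of lip_lid in the frame of thread_box between 0.052 and 0.06 m and angle between lip_lid's own z axis and vertical below 0.05 rad and angle between the x axis of lip_lid and the x axis of thread_box, either way round below 0.18 rad and linear speed of lip_lid below 0.02 m/s and distance of plain_lid from where it was at the start of the episode below 0.04 m); the robot touches nothing.
It fails at once if the plain lid is moved more than 40 mm (distance of plain_lid from where it was at the start of the episode above 0.04 m).
It also fails if it takes over 38 s, if anything falls off the work surface, if the arm or the gripper's body presses on something with over 40 N, if the wrist force passes 120 N, or if a joint passes its speed limit or range.

## Robot

A 6-joint arm with a two-finger parallel gripper is mounted at the origin on a cart in front of the work surface, level with it; the furniture and walls round the work are solid. World frame = base frame: x ahead of the robot, y to its left, z up, the work surface at z = 0. Lengths are in mm, angles in rad, forces in N, time in s.
With the tool pointing down it reaches from about 350 to 850 mm from the base axis. Payload 8.1 kg.
Tool frame: the origin (TCP) lies on the centre line of the jaws, within the pads' length; the fingertips stand 11 mm ahead of it and the grasp point (between the pads) lies 8 mm behind it (finger_overhang is the distance from the TCP to the fingertips, in mm); z points along the fingers, y is the direction in which the jaws open and shut (so a half turn about z gives the same grasp; the last joint's range is limited). The gripper opens to 85 mm and grips with 20 to 120 N. Pads are 22 mm wide; open, the fingers measure 114 mm over their backs; the gripper's body (76 mm by 85 mm) begins 54 mm behind the grasp point. The pads swing forward as they close: fully open they stand 13 mm farther back than shut.
Start: joints at [-1.303, 0.13, 1.488, -0, 1.523, -0.085], TCP at [207.336, -563.043, 220.392] pointing down, gripper open.
Joint ranges: [-2.96, 2.96], [-0.89, 2.26], [0.02, 2.5], [-1.34, 4.48], [0, 2.73], [-2.66, 2.66]. Speed limits (rad/s): [2.39, 2.39, 2.79, 3.14, 3.14, 3.14].

## Interface

Orientations are given as a unit quaternion [x, y, z, w].
In Python, from rig import * gives the robot as it stands.
- The arm moves only by the tool send_rows, never from a script. Its argument "moves" is a list of rows, each an object with "rot": the turn, a rotation vector about the tool's x, y, z in rad, a list of three; "offset": the shift along the tool's x, y, z in mm, a list of three; "gripper": the closure in counts, from 0 (fully open) to 255 (shut). A call has exactly 10 rows; each row shifts and turns the pose as measured when the row begins, along the tool's axes as they then stand; what a row does not reach is not made up. A row lasts 1/12 s, in which the tool goes at most 41.7 mm and 7.16 degrees, less where a joint would pass 70% of its speed; a pose out of reach is approached as far as the arm can. A call with a gripper value outside its range is refused whole. The fingers move at their own pace and stop on an object; "newtons" is the grip in N (left out, the last holds). Time passes only in rows, so rows that do not move let the fingers close, or fill a call up. It gives the time, the measured TCP pose, the force and the opening at its end, in the units of the state.
- sense(): the state, without advancing time (a new reading comes with each control period).
- snapshot(name): name is "scene" or "top" or "wrist"; returns a dict with "pixels" (420x560x3 uint8, red, green, blue), "fx", "fy", "cx", "cy" (pixels), "rvec" (rotation vector, rad) and "tvec" (3), from world to camera coordinates, as OpenCV has them. Camera axes: x right, y down, z forward; pixel columns grow to the right and rows downward; lengths in mm; the calibration is good to about 2 mm. A picture is of the moment at which its call begins. There is no depth.
- finish_job(): hands the job in, once; it reports no verdict.
The state is a dict: "time_s": time; "joint_pos": joint angles; "joint_vel": joint speeds; "joint_torque": joint torques, N m; "position": TCP position; "ee_rot": TCP orientation; "force": force on the tool from outside, world axes, zero at the start; "torque": the same for the moment, N m; "gripper_width": finger opening in mm.
Only numpy, scipy, OpenCV 4.12 (cv2) and the standard library are available. Lean on these libraries where they do the work, as an engineer would, in place of code of your own. Each camera call takes 0.05 s, during which the arm holds its last target. There are 200 camera calls.

## Working session

There is one attempt and no reset: what is moved stays moved. The work goes in short steps, Python scripts to look and compute and a tool call to move; the robot and the scene stay as the last step left them, time stands still between calls to the robot, and variables do not carry over. Pictures are saved under pics/ and viewed, about 8 in all and at most 12, crops included, and the job is handed in when it is done.

Besides the shell and the picture viewer there is one more tool, called after "Call:" as a command line: name --argument value ..., lists and objects as JSON in quotes. send_rows: Moves the arm, as the interface text tells. Its arguments: {"type":"object","properties":{"moves":{"type":"array"},"newtons":{"type":"number"}},"required":["moves"]}

```bash
mkdir -p pics; ls; python3 - <<'E'
from rig import *
import cv2,pickle
print(sense())
for n in ("scene","top"):
    s=snapshot(n); pickle.dump(s,open(f"pics/{n}0.pkl","wb")); cv2.imwrite(f"pics/{n}0.png",cv2.resize(s["pixels"][:,:,::-1],None,fx=1.4,fy=1.4,interpolation=cv2.INTER_CUBIC))
    print(n,s["fx"],s["cx"],s["cy"],s["rvec"],s["tvec"])
E
```

```text
pics
{'time_s': 0.0, 'joint_pos': array([-1.30335553e+00,  1.31175621e-01,  1.48928422e+00,  2.65305879e-05,
        1.52296680e+00, -8.53906744e-02]), 'joint_vel': array([-0.00021084,  0.00025286,  0.00050349, -0.00095872,  0.00215391,
        0.00140648]), 'joint_torque': array([ 3.26122363e-04, -5.69402933e+01, -5.00547624e+01, -1.97298050e-04,
        1.45542371e-02, -2.73628348e-05]), 'position': array([ 207.22087017, -562.48388313,  219.33308239]), 'ee_rot': array([ 9.84478760e-01,  1.75501365e-01, -7.01593488e-05, -9.14400069e-04]), 'force': array([-0.02592871, -0.2795798 , -0.27454718]), 'torque': array([-0.02135385,  0.04302528,  0.02265151]), 'gripper_width': 85.38739706890816}
scene 423.6052066698105 276.82445262400717 207.46922653139026 [ 1.09741743 -2.49545824  0.892656  ] [438.05618741 291.80167598 754.96668299]
top 379.7646771640139 285.2316034702704 208.94721217299772 [ 2.13837153 -2.18567551  0.09569956] [102.62104176 555.87699179 880.64380956]
```

View pics/top0.png

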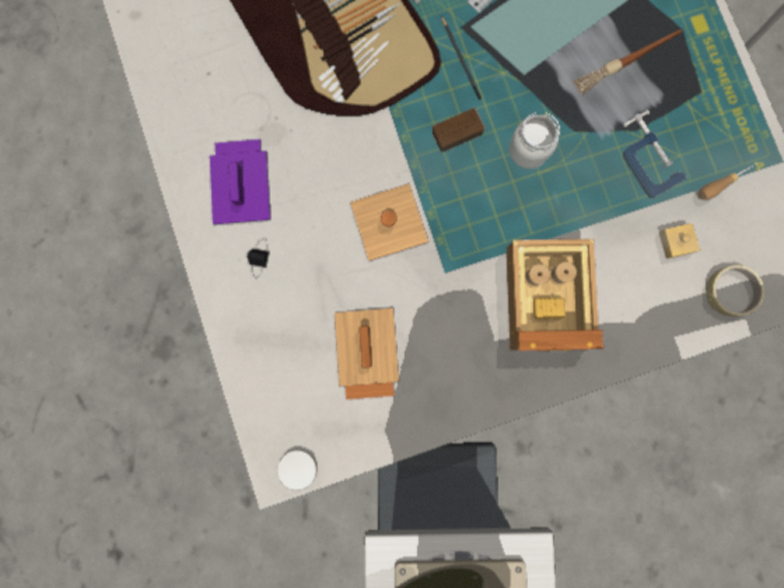

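View pics/scene0.png

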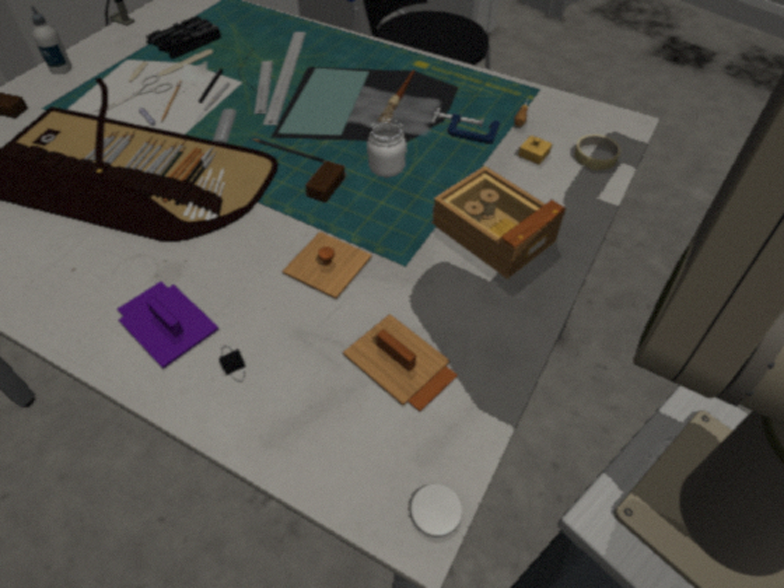

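Candidates (top picture px): wooden lid with bar and orange lip at (366,345), which fits the description. The plain lid with round knob is at (389,222). The purple look-alike is at (240,182), and small blocks with knobs are at (681,240) and (458,130). In the scene view the lip lid is at (398,355) and the box at (500,222). Next, a close crop.

```bash
python3 - <<'E'
import cv2,pickle,numpy as np
t=pickle.load(open("pics/top0.pkl","rb"))["pixels"][:,:,::-1]; s=pickle.load(open("pics/scene0.pkl","rb"))["pixels"][:,:,::-1]
r=lambda im,x,y:cv2.resize(im[y:y+75,x:x+100],None,fx=4,fy=4,interpolation=cv2.INTER_CUBIC)
cv2.imwrite("pics/crop1.png",np.vstack([np.hstack([r(t,225,213),r(t,345,167)]),np.hstack([r(s,238,220),r(s,305,120)])]))
E
```

```text
(no output)
```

View pics/crop1.png

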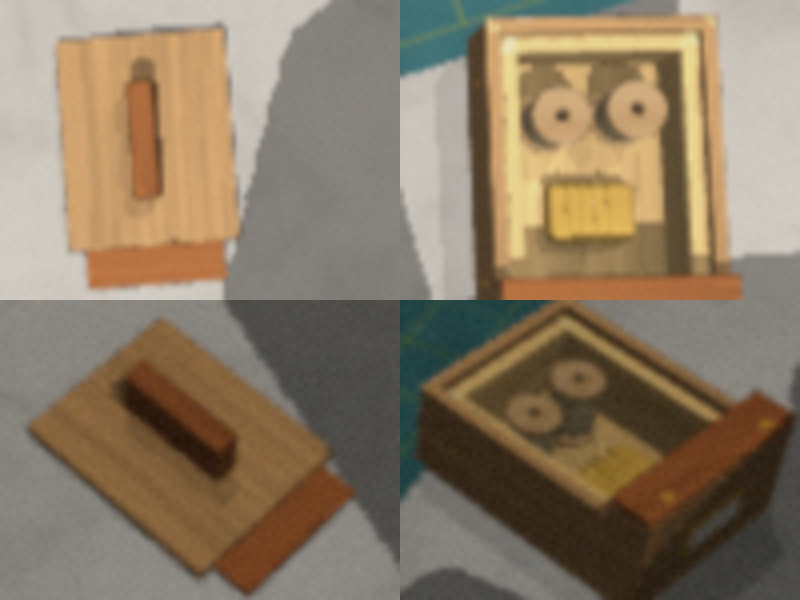

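The upper crops (top camera) and lower crops (scene camera) show the wooden panel with bar handle and orange lip toward the robot. The box's ledge is at its near end, so the choice holds. Corners read: lid panel top (57,40), (224,27), (238,238), (70,250); box rim (484,18), (718,17).

```bash
cat > fit.py <<'E'
import cv2,pickle,numpy as np
from scipy.optimize import least_squares
C={n:pickle.load(open(f"pics/{n}0.pkl","rb")) for n in("top","scene")}
def proj(c,P):
    c=C[c] if isinstance(c,str) else c
    K=np.array([[c["fx"],0,c["cx"]],[0,c["fy"],c["cy"]],[0,0,1.]])
    return cv2.projectPoints(np.float64(P),np.float64(c["rvec"]),np.float64(c["tvec"]),K,None)[0][:,0]
def fit(obs,x0,freez=False):
    def res(p):
        R=cv2.Rodrigues(np.array([0,0,p[2]]))[0]; r=[]
        for c,(P,U) in obs.items(): r.append((proj(c,np.float64(P)@R.T+[p[0],p[1],0])-U).ravel())
        return np.concatenate(r)
    s=least_squares(res,x0,loss="soft_l1"); return s.x,res(s.x).reshape(-1,2).round(1)
E
python3 - <<'E'
from fit import *
f=lambda U,b:np.array(U)/4+b
L=[[64,52,8],[64,-52,8],[-64,-52,8],[-64,52,8],[-88,42,5],[-88,-42,5]]
H=[[35,8,40],[35,-8,40],[-35,8,40],[-35,-8,40]]
o={"top":(L+H,f([(57,40),(224,27),(238,238),(70,250),(90,289),(223,280),(127,82),(155,82),(134,199),(162,199)],[225,213])),
"scene":(L,f([(28,128),(162,18),(330,155),(203,276),(250,294),(354,190)],[238,220]))}
B=[[91,67,64],[91,-67,64],[-60,67,81],[-60,-67,81],[-91,67,81],[-91,-67,81]]
u=f([(84,18),(318,17),(100,277),(342,276)],[345,167])
b={"top":(B,np.vstack([u,[[365,249.3],[430,248.6]]])),
"scene":(B,f([(22,88),(165,6),(210,190),(353,91),(240,217),(395,112)],[305,120]))}
for n,q in(("lid",o),("box",b)):
    p,r=fit(q,[450,0,0]); print(n,p,r.tolist())
    for k in q: print(k,fit({k:q[k]},[450,0,0])[0])
E
```

```text
lid [466.2030292  149.60760627 -12.51226623] [[-0.4, 0.4], [0.2, 0.4], [0.6, 0.5], [-0.4, 0.7], [-0.4, 0.6], [1.0, 0.2], [-0.4, -0.2], [-0.6, -0.7], [-0.1, 0.5], [-0.3, -0.0], [-0.5, -0.8], [-0.2, -1.0], [1.1, -1.6], [-0.9, -0.5], [-0.5, 0.0], [0.6, 0.1]]
top [4.66819108e+02 1.49222068e+02 4.79166658e-02]
scene [465.04531766 150.47723195  -6.22136827]
box [ 546.4363557  -165.36235586   56.53093114] [[0.3, -0.5], [-0.1, -0.6], [-0.5, -0.3], [-0.7, -0.2], [4.9, 0.6], [0.4, 1.1], [-1.2, -1.1], [-0.1, -3.6], [-1.3, 1.2], [0.3, -0.5], [1.6, 1.9], [0.2, 0.9]]
top [ 546.38102416 -165.04570933  389.53768742]
scene [ 5.46898764e+02 -1.66458339e+02 -1.39276833e-02]
```

Call:
send_rows --moves '[{"rot": [0, 0, 0.1], "offset": [0, 0, 0], "gripper": 0}, {"rot": [0, 0, 0.1], "offset": [0, 0, 0], "gripper": 0}, {"rot": [0, 0, 0.1], "offset": [0, 0, 0], "gripper": 0}, {"rot": [0, 0, 0], "offset": [16, -37.5, 4], "gripper": 0}, {"rot": [0, 0, 0], "offset": [16, -37.5, 4], "gripper": 0}, {"rot": [0, 0, 0], "offset": [16, -37.5, 4], "gripper": 0}, {"rot": [0, 0, 0], "offset": [16, -37.5, 4], "gripper": 0}, {"rot": [0, 0, 0], "offset": [16, -37.5, 4], "gripper": 0}, {"rot": [0, 0, 0], "offset": [16, -37.5, 4], "gripper": 0}, {"rot": [0, 0, 0], "offset": [16, -37.5, 4], "gripper": 0}]' --newtons 60

```text
time_s: 0.93
position: [305.6, -292.7, 183.3]
ee_rot: [1.0, 0.013, -0.003, -0.006]
force: [0.7, 0.1, 0.6]
gripper_width: 85.6
```

Call:
send_rows --moves '[{"rot": [0, 0, 0], "offset": [16, -37.5, 4], "gripper": 0}, {"rot": [0, 0, 0], "offset": [16, -37.5, 4], "gripper": 0}, {"rot": [0, 0, 0], "offset": [16, -37.5, 4], "gripper": 0}, {"rot": [0, 0, 0], "offset": [16, -37.5, 4], "gripper": 0}, {"rot": [0, 0, 0], "offset": [16, -37.5, 4], "gripper": 0}, {"rot": [0, 0, 0], "offset": [16, -37.5, 4], "gripper": 0}, {"rot": [0, 0, 0], "offset": [16, -37.5, 4], "gripper": 0}, {"rot": [0, 0, 0], "offset": [16, -37.5, 4], "gripper": 0}, {"rot": [0, 0, 0], "offset": [16, -37.5, 4], "gripper": 0}, {"rot": [0, 0, 0], "offset": [16, -37.5, 4], "gripper": 0}]'

```text
time_s: 1.77
position: [451.9, 95.8, 144.7]
ee_rot: [1.0, 0.012, -0.002, -0.006]
force: [0.6, -1.7, 0.4]
gripper_width: 85.7
```

```bash
cat > go.py <<'E'
from rig import *
import numpy as np
from scipy.spatial.transform import Rotation as R
def tool(yaw,tilt=0): # lid-like frame yaw, lip-down tilt; tool x = lid x, z = -lid z
    return R.from_euler("z",yaw)*R.from_euler("y",-tilt)*R.from_euler("x",np.pi)
def delta(pos,Rt):
    s=sense(); Rc=R.from_quat(s["ee_rot"])
    print("pos",s["position"].round(1),"F",s["force"].round(1),"w",round(float(s["gripper_width"]),1),"t",s["time_s"])
    print("offset",Rc.inv().apply(np.array(pos)-s["position"]).round(1),"rot",(Rc.inv()*Rt).as_rotvec().round(4))
E
python3 -c "
from go import *
delta([466.4,149.5,100],tool(.052))"
```

```text
pos [451.9  95.8 144.7] F [ 0.6 -1.7  0.4] w 85.7 t 1.7667
offset [ 16.  -52.8  45.3] rot [-0.0126  0.0042 -0.0282]
```

Call:
send_rows --moves '[{"rot": [-0.0126, 0.0042, -0.0282], "offset": [0, 0, 0], "gripper": 0}, {"rot": [0, 0, 0], "offset": [4, -14, 11], "gripper": 0}, {"rot": [0, 0, 0], "offset": [4, -14, 11], "gripper": 0}, {"rot": [0, 0, 0], "offset": [4, -14, 11], "gripper": 0}, {"rot": [0, 0, 0], "offset": [4, -12, 11], "gripper": 0}, {"rot": [0, 0, 0], "offset": [0, 0, 10], "gripper": 0}, {"rot": [0, 0, 0], "offset": [0, 0, 0], "gripper": 0}, {"rot": [0, 0, 0], "offset": [0, 0, 0], "gripper": 0}, {"rot": [0, 0, 0], "offset": [0, 0, 0], "gripper": 0}, {"rot": [0, 0, 0], "offset": [0, 0, 0], "gripper": 0}]'

```text
time_s: 2.6
position: [462.7, 159.3, 84.9]
ee_rot: [0.999, 0.033, -0.003, 0.001]
force: [0.1, 0.4, 0.9]
gripper_width: 85.6
```

```bash
python3 -c "
from go import *
delta([466.4,149.5,25],tool(.052))"
```

```text
pos [462.7 159.3  84.9] F [0.1 0.4 0.9] w 85.6 t 2.6
offset [ 3.4 10.  59.9] rot [0.0012 0.0064 0.0142]
```

Call:
send_rows --moves '[{"rot": [0.001, 0.006, 0.014], "offset": [3, 9, 0], "gripper": 0}, {"rot": [0, 0, 0], "offset": [0, 0, 0], "gripper": 0}, {"rot": [0, 0, 0], "offset": [0, 0, 12], "gripper": 0}, {"rot": [0, 0, 0], "offset": [0, 0, 12], "gripper": 0}, {"rot": [0, 0, 0], "offset": [0, 0, 12], "gripper": 0}, {"rot": [0, 0, 0], "offset": [0, 0, 8], "gripper": 0}, {"rot": [0, 0, 0], "offset": [0, 0, 5], "gripper": 0}, {"rot": [0, 0, 0], "offset": [0, 0, 0], "gripper": 0}, {"rot": [0, 0, 0], "offset": [0, 0, 0], "gripper": 0}, {"rot": [0, 0, 0], "offset": [0, 0, 0], "gripper": 0}]'

```text
time_s: 3.43
position: [467.8, 147.1, 32.2]
ee_rot: [1.0, 0.023, 0.001, 0.0]
force: [1.3, -0.4, 0.1]
gripper_width: 85.5
```

```bash
python3 -c "
from go import *
delta([466.4,149.5,25],tool(.052))
import cv2
s=snapshot('scene');cv2.imwrite('pics/s1.png',cv2.resize(s['pixels'][200:320,200:360,::-1],None,fx=5,fy=5,interpolation=cv2.INTER_CUBIC))"
```

```text
pos [467.8 147.1  32.2] F [ 1.3 -0.4  0.1] w 85.5 t 3.4333
offset [-1.3 -2.4  7.2] rot [ 0.0001 -0.003  -0.0052]
```

View pics/s1.png

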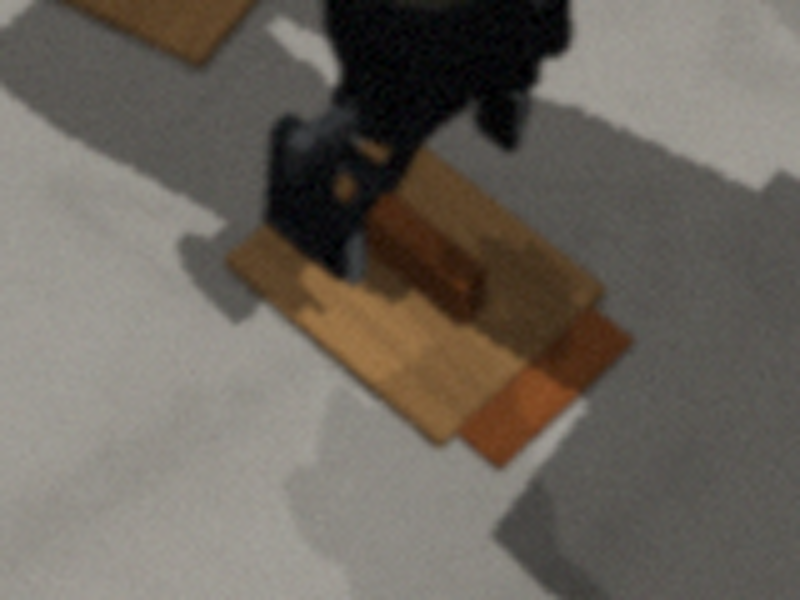

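The fingers stand either side of the bar: left finger at (335,220), bar at (430,250). I'll lower 6 mm and close.

Call:
send_rows --moves '[{"rot": [0, -0.003, -0.005], "offset": [-1.3, -2.4, 3], "gripper": 0}, {"rot": [0, 0, 0], "offset": [0, 0, 3], "gripper": 0}, {"rot": [0, 0, 0], "offset": [0, 0, 0], "gripper": 255}, {"rot": [0, 0, 0], "offset": [0, 0, 0], "gripper": 255}, {"rot": [0, 0, 0], "offset": [0, 0, 0], "gripper": 255}, {"rot": [0, 0, 0], "offset": [0, 0, 0], "gripper": 255}, {"rot": [0, 0, 0], "offset": [0, 0, 0], "gripper": 255}, {"rot": [0, 0, 0], "offset": [0, 0, 0], "gripper": 255}, {"rot": [0, 0, 0], "offset": [0, 0, 0], "gripper": 255}, {"rot": [0, 0, 0], "offset": [0, 0, 0], "gripper": 255}]' --newtons 60

```text
time_s: 4.32
position: [468.3, 150.5, 28.3]
ee_rot: [1.0, 0.026, 0.002, -0.0]
force: [0.1, -0.4, -1.8]
gripper_width: 10.9
```

```bash
python3 -c "
from go import *
delta([466.4,149.5,25],tool(.052))"
```

```text
pos [468.3 150.5  28.3] F [ 0.1 -0.4 -1.8] w 10.9 t 4.3167
offset [-2.   0.9  3.3] rot [-0.0008 -0.0043  0.0009]
```

Width 10.9 mm is under the 16 mm bar, so I'll check with a small lift.

Call:
send_rows --moves '[{"rot": [0, 0, 0], "offset": [0, 0, 0], "gripper": 255}, {"rot": [0, 0, 0], "offset": [0, 0, 0], "gripper": 255}, {"rot": [0, 0, 0], "offset": [0, 0, -5], "gripper": 255}, {"rot": [0, 0, 0], "offset": [0, 0, -10], "gripper": 255}, {"rot": [0, 0, 0], "offset": [0, 0, -15], "gripper": 255}, {"rot": [0, 0, 0], "offset": [0, 0, -20], "gripper": 255}, {"rot": [0, 0, 0], "offset": [0, 0, -20], "gripper": 255}, {"rot": [0, 0, 0], "offset": [0, 0, -20], "gripper": 255}, {"rot": [0, 0, 0], "offset": [0, 0, -10], "gripper": 255}, {"rot": [0, 0, 0], "offset": [0, 0, 0], "gripper": 255}]'

```text
time_s: 5.15
position: [465.9, 149.9, 135.0]
ee_rot: [1.0, 0.026, 0.0, 0.0]
force: [-0.5, 0.2, -1.3]
gripper_width: 10.8
```

```bash
python3 -c "
from go import *
delta([466.4,149.5,150],tool(.052))
import cv2,pickle
s=snapshot('scene');pickle.dump(s,open('pics/scene1.pkl','wb'));cv2.imwrite('pics/s2.png',cv2.resize(s['pixels'][170:320,170:370,::-1],None,fx=4,fy=4,interpolation=cv2.INTER_CUBIC))"
```

```text
pos [465.9 149.9 135. ] F [-0.5  0.2 -1.3] w 10.8 t 5.15
offset [  0.5   0.4 -15. ] rot [ 0.     -0.0008  0.0008]
```

View pics/s2.png

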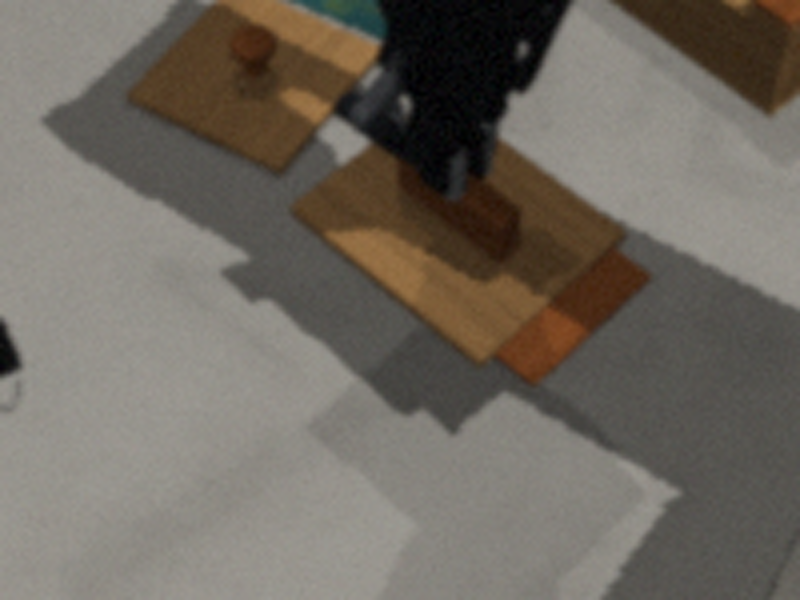

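The lid is held level on the bar and has lifted clear: lip at (570,320) in the crop, plain lid untouched at (255,90). Next I'll carry it over the box and apply part of the slant.

Call:
send_rows --moves '[{"rot": [0, 0, 0], "offset": [6, 18, -15], "gripper": 255}, {"rot": [0, 0, 0], "offset": [12, 35, -10], "gripper": 255}, {"rot": [0, 0, 0], "offset": [12, 35, -5], "gripper": 255}, {"rot": [0, 0, 0], "offset": [12, 35, -5], "gripper": 255}, {"rot": [0, 0, 0], "offset": [12, 35, 0], "gripper": 255}, {"rot": [0, 0, 0], "offset": [12, 35, 0], "gripper": 255}, {"rot": [0, 0, 0], "offset": [12, 35, 0], "gripper": 255}, {"rot": [0, 0, 0], "offset": [12, 35, 0], "gripper": 255}, {"rot": [0, 0, 0], "offset": [9, 25, 0], "gripper": 255}, {"rot": [0, 0, 0], "offset": [4, 10, 0], "gripper": 255}]'

```text
time_s: 6.03
position: [582.5, -151.7, 155.4]
ee_rot: [1.0, 0.03, -0.007, -0.002]
force: [0.8, -0.5, -1.6]
gripper_width: 11.0
```

```bash
python3 -c "
from go import *
delta([591,-166,175],tool(-.017,.25))"
```

```text
pos [ 582.5 -151.7  155.4] F [ 0.8 -0.5 -1.6] w 11.0 t 6.0333
offset [  7.3  14.7 -19.8] rot [-0.0131  0.2646  0.077 ]
```

Call:
send_rows --moves '[{"rot": [0, 0, 0], "offset": [7, 14, -20], "gripper": 255}, {"rot": [-0.004, 0.07, 0.02], "offset": [0, 0, 0], "gripper": 255}, {"rot": [-0.004, 0.07, 0.02], "offset": [0, 0, 0], "gripper": 255}, {"rot": [-0.004, 0.07, 0.02], "offset": [0, 0, 0], "gripper": 255}, {"rot": [0, 0.05, 0.017], "offset": [0, 0, 0], "gripper": 255}, {"rot": [0, 0, 0], "offset": [0, 0, 0], "gripper": 255}, {"rot": [0, 0, 0], "offset": [0, 0, 0], "gripper": 255}, {"rot": [0, 0, 0], "offset": [0, 0, 0], "gripper": 255}, {"rot": [0, 0, 0], "offset": [0, 0, 0], "gripper": 255}, {"rot": [0, 0, 0], "offset": [0, 0, 0], "gripper": 255}]'

```text
time_s: 6.87
position: [586.9, -165.2, 159.8]
ee_rot: [0.993, -0.012, 0.115, -0.004]
force: [0.3, -0.5, -1.5]
gripper_width: 10.7
```

```bash
python3 -c "
from go import *
delta([591,-166,175],tool(-.017,.25))
import cv2,pickle
ims=[]
for n in('top','scene'):
    s=snapshot(n);pickle.dump(s,open(f'pics/{n}2.pkl','wb'))
    x,y=(320,110) if n=='top' else (290,70)
    ims.append(cv2.resize(s['pixels'][y:y+150,x:x+100,::-1],None,fx=4,fy=4,interpolation=cv2.INTER_CUBIC))
cv2.imwrite('pics/s3.png',np.hstack(ims))"
```

```text
pos [ 586.9 -165.2  159.8] F [ 0.3 -0.5 -1.5] w 10.7 t 6.8667
offset [  7.5   0.5 -13.9] rot [-0.0085  0.0196 -0.0078]
```

View pics/s3.png

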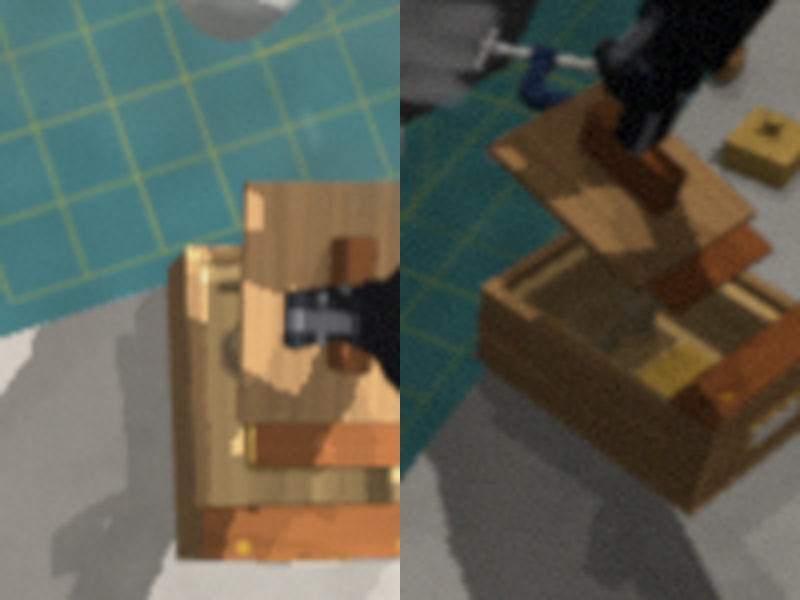

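```bash
cat > held.py <<'E'
from go import *; from fit import proj
import pickle
from scipy.optimize import least_squares
F=R.from_euler("x",np.pi)
E
python3 - <<'E'
from held import *
s=sense(); Rc=R.from_quat(s["ee_rot"]); p0=s["position"]
obs={"top":([[64,52,8],[-64,52,8],[-88,42,5]],np.array([(246,182),(242,422),(257,467)])/4+[320,110]),
"scene":([[64,52,8],[-64,52,8],[-64,-52,8],[-88,42,5],[-88,-42,5]],np.array([(88,150),(243,282),(355,213),(278,308),(372,247)])/4+[290,70])}
pr=np.array([-1.5,0,28,0])
def pose(q): return Rc*R.from_euler("y",q[3])*F, Rc.apply(q[:3])+p0
def res(q,w=1):
    Rl,pl=pose(q)
    r=np.concatenate([(proj(c,Rl.apply(P)+pl)-U).ravel() for c,(P,U) in obs.items()])
    return np.concatenate([r,w*(q-pr)/[3,2,2,.05]])
for w in(.01,.7):
    o=least_squares(res,pr,args=(w,)); print(o.x.round(3)); print(o.fun[:-4].reshape(-1,2).round(1).tolist())
Rl,pl=pose(o.x); print("lid",pl,"edge",Rl.apply([-88,0,0])+pl,"tilt",np.arccos(Rl.as_matrix()[2,2]))
E
```

```text
[-2.158  1.578 32.176 -0.052]
[[0.1, -0.4], [-0.1, 0.2], [0.3, -0.1], [-0.7, -0.2], [-1.2, 1.2], [0.8, -0.8], [0.2, 0.4], [0.8, -0.3]]
[-2.271  0.73  30.088 -0.04 ]
[[0.1, -0.3], [-0.3, 0.4], [0.0, 0.1], [-0.7, -0.9], [-1.2, 1.1], [0.8, -0.9], [0.2, 0.4], [0.8, -0.3]]
lid [ 591.77019457 -165.8818872   130.17362245] edge [ 505.39912332 -163.7594562   113.45437193] tilt 0.19142002684421944
```

```bash
cat >> held.py <<'E'
BOX=np.array([546.4,-165.3,0]); YB=-.017
q=np.array([-2.2,.5,29.3,-.03])
def lidnow():
    s=sense(); Rc=R.from_quat(s["ee_rot"]); Rl=Rc*R.from_euler("y",q[3])*F; pl=Rc.apply(q[:3])+s["position"]
    Bi=R.from_euler("z",-YB); e=Bi.apply(Rl.apply([-88,0,0])+pl-BOX)
    m=(Bi*Rl).as_matrix()
    print("lid",Bi.apply(pl-BOX).round(1),"edge",e.round(1),"tilt",np.arcsin(m[2,0]).round(3),"roll",m[2,1].round(3),"yaw",m[1,0].round(3))
def lidto(ex,ez,th,ey=0):
    Rl=R.from_euler("z",YB)*R.from_euler("y",-th)*F.inv()*F
    edge=BOX+R.from_euler("z",YB).apply([ex,ey,ez]); pl=edge-Rl.apply([-88,0,0])
    Rt=Rl*F.inv()*R.from_euler("y",-q[3]); print((ex,ez,th),end=" "); delta(pl-Rt.apply(q[:3]),Rt)
E
python3 -c "
from held import *
lidnow();lidto(-47,80,.23);lidto(-47,61,.23)"
```

```text
lid [ 45.3   0.4 131. ] edge [-41.    1.1 113.4] tilt 0.201 roll 0.01 yaw -0.008
(-47, 80, 0.23) pos [ 587.1 -165.3  160. ] F [-0.3  0.9 -1.2] w 11.2 t 6.9667
offset [-14.3   0.5  28.5] rot [-0.0083  0.0289 -0.0079]
(-47, 61, 0.23) pos [ 587.1 -165.3  160. ] F [-0.3  0.9 -1.2] w 11.2 t 6.9667
offset [-18.7   0.7  47. ] rot [-0.0083  0.0289 -0.0079]
```

Call:
send_rows --moves '[{"rot": [-0.008, 0.029, -0.008], "offset": [0, 0, 0], "gripper": 255}, {"rot": [0, 0, 0], "offset": [-3, 0, 6], "gripper": 255}, {"rot": [0, 0, 0], "offset": [-3, 0, 6], "gripper": 255}, {"rot": [0, 0, 0], "offset": [-3, 0, 6], "gripper": 255}, {"rot": [0, 0, 0], "offset": [-3, 0, 6], "gripper": 255}, {"rot": [0, 0, 0], "offset": [0, 0, 3], "gripper": 255}, {"rot": [0, 0, 0], "offset": [0, 0, 0], "gripper": 255}, {"rot": [0, 0, 0], "offset": [0, 0, 0], "gripper": 255}, {"rot": [0, 0, 0], "offset": [0, 0, 0], "gripper": 255}, {"rot": [0, 0, 0], "offset": [0, 0, 0], "gripper": 255}]'

```text
time_s: 7.8
position: [582.6, -165.0, 126.7]
ee_rot: [0.992, -0.008, 0.128, 0.0]
force: [-0.6, -0.8, -1.1]
gripper_width: 10.8
```

```bash
python3 -c "
from held import *
lidnow();lidto(-46,61,.23)
import cv2
s=snapshot('scene');cv2.imwrite('pics/s4.png',cv2.resize(s['pixels'][100:220,290:450,::-1],None,fx=5,fy=5,interpolation=cv2.INTER_CUBIC))"
```

```text
lid [41.5  0.4 97.8] edge [-44.3   0.4  78.1] tilt 0.226 roll 0.001 yaw 0.001
(-46, 61, 0.23) pos [ 582.6 -165.   126.7] F [-0.6 -0.8 -1.1] w 10.8 t 7.8
offset [-6.1  0.4 15.8] rot [-0.0016  0.0042  0.0005]
```

View pics/s4.png

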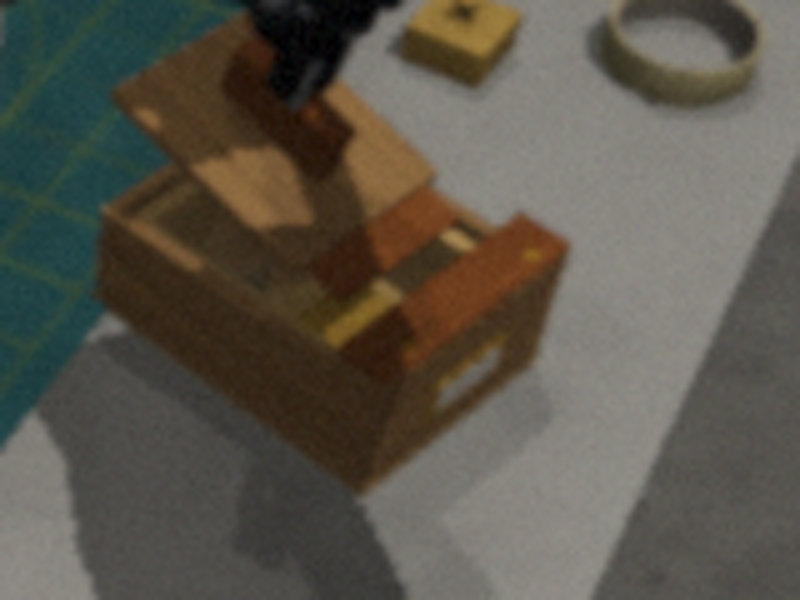

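The lid is slanted above the opening. Its lip, at about (330,290)-(460,210) in the crop, stands in front of the ledge, which runs (350,350)-(520,215). I'll lower it now.

Call:
send_rows --moves '[{"rot": [0, 0.004, 0], "offset": [-1.5, 0, 4], "gripper": 255}, {"rot": [0, 0, 0], "offset": [-1.5, 0, 4], "gripper": 255}, {"rot": [0, 0, 0], "offset": [-1.5, 0, 4], "gripper": 255}, {"rot": [0, 0, 0], "offset": [-1, 0, 3], "gripper": 255}, {"rot": [0, 0, 0], "offset": [0, 0, 0], "gripper": 255}, {"rot": [0, 0, 0], "offset": [0, 0, 0], "gripper": 255}, {"rot": [0, 0, 0], "offset": [0, 0, 0], "gripper": 255}, {"rot": [0, 0, 0], "offset": [0, 0, 0], "gripper": 255}, {"rot": [0, 0, 0], "offset": [0, 0, 0], "gripper": 255}, {"rot": [0, 0, 0], "offset": [0, 0, 0], "gripper": 255}]'

```text
time_s: 8.68
position: [581.6, -165.2, 110.2]
ee_rot: [0.991, -0.008, 0.131, 0.001]
force: [0.3, 0.5, -1.2]
gripper_width: 10.9
```

```bash
python3 -c "
from held import *
lidnow();lidto(-73,61,.23)"
```

```text
lid [40.6  0.2 81.3] edge [-45.    0.1  61.1] tilt 0.232 roll 0.001 yaw 0.001
(-73, 61, 0.23) pos [ 581.6 -165.2  110.2] F [ 0.3  0.5 -1.2] w 10.9 t 8.6833
offset [-27.    0.2  -7. ] rot [-0.001  -0.0018  0.0007]
```

Call:
send_rows --moves '[{"rot": [0, 0, 0], "offset": [-4, 0, -1], "gripper": 255}, {"rot": [0, 0, 0], "offset": [-4, 0, -1], "gripper": 255}, {"rot": [0, 0, 0], "offset": [-4, 0, -1], "gripper": 255}, {"rot": [0, 0, 0], "offset": [-4, 0, -1], "gripper": 255}, {"rot": [0, 0, 0], "offset": [-4, 0, -1], "gripper": 255}, {"rot": [0, 0, 0], "offset": [-4, 0, -1], "gripper": 255}, {"rot": [0, 0, 0], "offset": [-2, 0, -0.5], "gripper": 255}, {"rot": [0, 0, 0], "offset": [0, 0, 0], "gripper": 255}, {"rot": [0, 0, 0], "offset": [0, 0, 0], "gripper": 255}, {"rot": [0, 0, 0], "offset": [0, 0, 0], "gripper": 255}]'

```text
time_s: 9.52
position: [551.6, -165.0, 110.4]
ee_rot: [0.991, -0.008, 0.131, 0.001]
force: [-0.4, 0.3, -1.1]
gripper_width: 10.8
```

```bash
python3 -c "
from held import *
lidnow();lidto(-73,61,.23);lidto(-74,59,.1)
import cv2
s=snapshot('scene');cv2.imwrite('pics/s5.png',cv2.resize(s['pixels'][100:220,290:450,::-1],None,fx=5,fy=5,interpolation=cv2.INTER_CUBIC))"
```

```text
lid [10.7 -0.1 81.5] edge [-74.9  -0.1  61.2] tilt 0.233 roll 0.0 yaw 0.0
(-73, 61, 0.23) pos [ 551.6 -165.   110.4] F [-0.4  0.3 -1.1] w 10.8 t 9.5167
offset [ 1.9 -0.1  1. ] rot [-0.0003 -0.0029  0.0005]
(-74, 59, 0.1) pos [ 551.6 -165.   110.4] F [-0.4  0.3 -1.1] w 10.8 t 9.5167
offset [ 3.  -0.1 14.6] rot [-0.0002 -0.1329  0.0005]
```

View pics/s5.png

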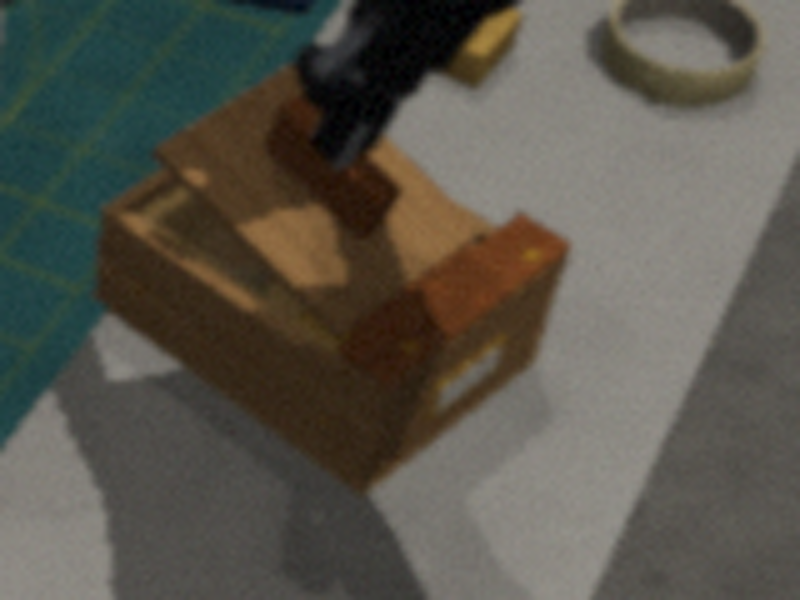

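The lip has slid under the ledge with no contact force: the panel front at (440,260) meets the ledge, and the far end at (160,150) is still raised. Now I'll swing it down.

Call:
send_rows --moves '[{"rot": [0, -0.02, 0], "offset": [0.2, 0, 2], "gripper": 255}, {"rot": [0, -0.02, 0], "offset": [0.4, 0, 2], "gripper": 255}, {"rot": [0, -0.02, 0], "offset": [0.4, 0, 2], "gripper": 255}, {"rot": [0, -0.02, 0], "offset": [0.4, 0, 2], "gripper": 255}, {"rot": [0, -0.02, 0], "offset": [0.4, 0, 2], "gripper": 255}, {"rot": [0, -0.02, 0], "offset": [0.4, 0, 2], "gripper": 255}, {"rot": [0, -0.013, 0], "offset": [0.4, 0, 2], "gripper": 255}, {"rot": [0, 0, 0], "offset": [0, 0, 0], "gripper": 255}, {"rot": [0, 0, 0], "offset": [0, 0, 0], "gripper": 255}, {"rot": [0, 0, 0], "offset": [0, 0, 0], "gripper": 255}]'

```text
time_s: 10.4
position: [559.1, -164.8, 94.8]
ee_rot: [0.998, -0.008, 0.057, 0.0]
force: [0.7, 0.5, -0.1]
gripper_width: 11.3
```

```bash
python3 -c "
from held import *
lidnow();lidto(-75,57.5,.0)"
```

```text
lid [13.9  0.2 65.4] edge [-73.8   0.1  58.1] tilt 0.084 roll 0.0 yaw 0.002
(-75, 57.5, 0.0) pos [ 559.1 -164.8   94.8] F [ 0.7  0.5 -0.1] w 11.3 t 10.4
offset [0.7 0.2 8.1] rot [-0.0002 -0.0838  0.0015]
```

Call:
send_rows --moves '[{"rot": [0, -0.015, 0], "offset": [0, 0, 1.5], "gripper": 255}, {"rot": [0, -0.015, 0], "offset": [0, 0, 1.5], "gripper": 255}, {"rot": [0, -0.015, 0], "offset": [0, 0, 1.5], "gripper": 255}, {"rot": [0, -0.015, 0], "offset": [0, 0, 1.5], "gripper": 255}, {"rot": [0, -0.012, 0], "offset": [0, 0, 1], "gripper": 255}, {"rot": [0, 0, 0], "offset": [0, 0, 0], "gripper": 255}, {"rot": [0, 0, 0], "offset": [0, 0, 0], "gripper": 255}, {"rot": [0, 0, 0], "offset": [0, 0, 0], "gripper": 255}, {"rot": [0, 0, 0], "offset": [0, 0, 0], "gripper": 255}, {"rot": [0, 0, 0], "offset": [0, 0, 0], "gripper": 255}]'

```text
time_s: 11.23
position: [559.6, -165.0, 87.3]
ee_rot: [1.0, -0.008, 0.017, 0.0]
force: [-0.5, -0.2, -1.1]
gripper_width: 10.6
```

```bash
python3 -c "
from held import *
lidnow();lidto(-75,56,.0)
import cv2
s=snapshot('scene');cv2.imwrite('pics/s6.png',cv2.resize(s['pixels'][100:220,290:450,::-1],None,fx=5,fy=5,interpolation=cv2.INTER_CUBIC))"
```

```text
lid [12.   0.  57.9] edge [-76.   -0.   57.5] tilt 0.005 roll -0.0 yaw 0.001
(-75, 56, 0.0) pos [ 559.6 -165.    87.3] F [-0.5 -0.2 -1.1] w 10.6 t 11.2333
offset [1.1 0.1 2. ] rot [ 0.0001 -0.0046  0.0011]
```

View pics/s6.png

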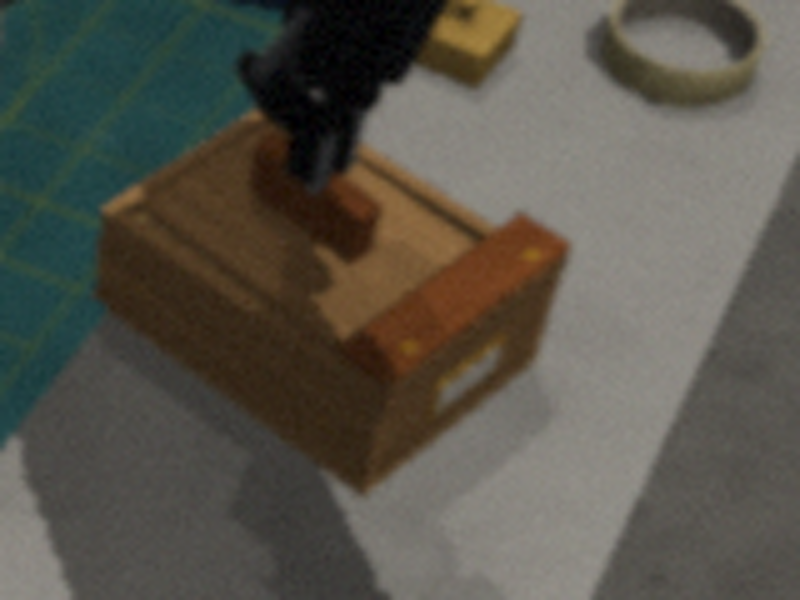

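The lid lies inside the rim, with its far corner at (140,205) and its front under the ledge. A last 2 mm down, then I'll let go.

Call:
send_rows --moves '[{"rot": [0, -0.005, 0], "offset": [0.5, 0, 1], "gripper": 255}, {"rot": [0, 0, 0], "offset": [0.5, 0, 1], "gripper": 255}, {"rot": [0, 0, 0], "offset": [0, 0, 0.5], "gripper": 255}, {"rot": [0, 0, 0], "offset": [0, 0, 0], "gripper": 255}, {"rot": [0, 0, 0], "offset": [0, 0, 0], "gripper": 255}, {"rot": [0, 0, 0], "offset": [0, 0, 0], "gripper": 255}, {"rot": [0, 0, 0], "offset": [0, 0, 0], "gripper": 255}, {"rot": [0, 0, 0], "offset": [0, 0, 0], "gripper": 255}, {"rot": [0, 0, 0], "offset": [0, 0, 0], "gripper": 255}, {"rot": [0, 0, 0], "offset": [0, 0, 0], "gripper": 255}]'

```text
time_s: 12.12
position: [560.8, -165.2, 85.1]
ee_rot: [1.0, -0.008, 0.015, 0.0]
force: [-0.2, 0.2, -1.0]
gripper_width: 11.2
```

```bash
python3 -c "
from held import *
lidnow();lidto(-75,56,.0)"
```

```text
lid [13.1 -0.1 55.8] edge [-74.9  -0.2  55.8] tilt 0.0 roll -0.0 yaw 0.001
(-75, 56, 0.0) pos [ 560.8 -165.2   85.1] F [-0.2  0.2 -1. ] w 11.2 t 12.1167
offset [-0.1 -0.1 -0.2] rot [ 0.0004 -0.0002  0.0008]
```

Call:
send_rows --moves '[{"rot": [0, 0, 0], "offset": [0, 0, 0.7], "gripper": 255}, {"rot": [0, 0, 0], "offset": [0, 0, 0.5], "gripper": 255}, {"rot": [0, 0, 0], "offset": [0, 0, 0], "gripper": 255}, {"rot": [0, 0, 0], "offset": [0, 0, 0], "gripper": 255}, {"rot": [0, 0, 0], "offset": [0, 0, 0], "gripper": 255}, {"rot": [0, 0, 0], "offset": [0, 0, 0], "gripper": 255}, {"rot": [0, 0, 0], "offset": [0, 0, 0], "gripper": 255}, {"rot": [0, 0, 0], "offset": [0, 0, 0], "gripper": 255}, {"rot": [0, 0, 0], "offset": [0, 0, 0], "gripper": 255}, {"rot": [0, 0, 0], "offset": [0, 0, 0], "gripper": 255}]'

```text
time_s: 12.95
position: [561.0, -165.2, 84.4]
ee_rot: [1.0, -0.008, 0.015, 0.0]
force: [-0.5, 0.6, 0.4]
gripper_width: 11.0
```

Call:
send_rows --moves '[{"rot": [0, 0, 0], "offset": [0, 0, 0], "gripper": 100}, {"rot": [0, 0, 0], "offset": [0, 0, 0], "gripper": 100}, {"rot": [0, 0, 0], "offset": [0, 0, 0], "gripper": 100}, {"rot": [0, 0, 0], "offset": [0, 0, 0], "gripper": 100}, {"rot": [0, 0, 0], "offset": [0, 0, 0], "gripper": 100}, {"rot": [0, 0, 0], "offset": [0, 0, 0], "gripper": 100}, {"rot": [0, 0, 0], "offset": [0, 0, 0], "gripper": 100}, {"rot": [0, 0, 0], "offset": [0, 0, 0], "gripper": 100}, {"rot": [0, 0, 0], "offset": [0, 0, 0], "gripper": 100}, {"rot": [0, 0, 0], "offset": [0, 0, 0], "gripper": 100}]'

```text
time_s: 13.78
position: [561.4, -165.4, 84.5]
ee_rot: [1.0, -0.008, 0.016, 0.001]
force: [0.7, 0.3, -0.1]
gripper_width: 52.1
```

Call:
send_rows --moves '[{"rot": [0, 0, 0], "offset": [0, 0, -8], "gripper": 100}, {"rot": [0, 0, 0], "offset": [0, 0, -12], "gripper": 100}, {"rot": [0, 0, 0], "offset": [0, 0, -20], "gripper": 100}, {"rot": [0, 0, 0], "offset": [0, 0, -30], "gripper": 100}, {"rot": [0, 0, 0], "offset": [0, 0, -30], "gripper": 100}, {"rot": [0, 0, 0], "offset": [0, 0, -30], "gripper": 100}, {"rot": [0, 0, 0], "offset": [0, 0, -20], "gripper": 100}, {"rot": [0, 0, 0], "offset": [0, 0, 0], "gripper": 100}, {"rot": [0, 0, 0], "offset": [0, 0, 0], "gripper": 100}, {"rot": [0, 0, 0], "offset": [0, 0, 0], "gripper": 100}]'

```text
time_s: 14.62
position: [555.7, -164.9, 250.4]
ee_rot: [1.0, -0.008, 0.018, 0.001]
force: [-0.8, 0.1, 0.5]
gripper_width: 52.4
```

```bash
python3 -c "
from held import *
import cv2
ims=[]
for n,x,y in(('top',335,160),('scene',290,95)):
    s=snapshot(n); ims.append(cv2.resize(s['pixels'][y:y+120,x:x+100,::-1] if n=='top' else s['pixels'][y:y+120,x:x+100,::-1],None,fx=4,fy=4,interpolation=cv2.INTER_CUBIC))
cv2.imwrite('pics/s7.png',np.hstack(ims)); print(sense()['position'],sense()['force'])"
```

```text
[ 555.14188374 -164.71718457  248.79297038] [-0.65014987  0.24512323 -0.79598981]
```

View pics/s7.png

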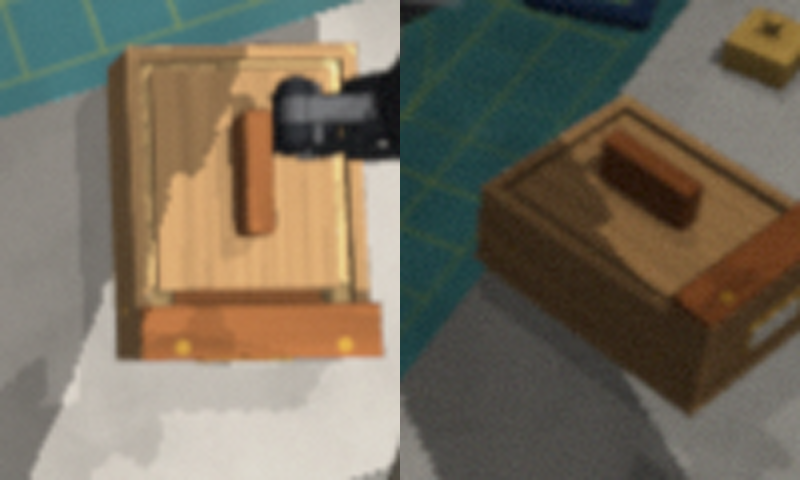

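The lid lies flat inside the rim, with a narrow even gap at the far end (y≈62), the lip showing only at (245,297) before it goes under the ledge, and the gripper clear.

```bash
python3 -c "
from rig import *
print(finish_job())"
```

```text
the job is handed in; nothing more can be done
None
```

The lip lid is in the box. I gripped it by the bar handle, slanted it about 13° lip-down and slid the lip about 15 mm under the ledge. I then swung it flat, let go and backed off. The job was handed in at about 15 s.

- **Just before release:** by my estimate the lid's origin was at about (13, 0, 56) mm in the box frame, level and in line. The lip edge was at x ≈ -75 mm. The force on the tool had dropped to about zero, so the seat was carrying the weight.
- **After release:** both cameras showed the lid flat inside the rim with its lip under the ledge, and the gripper clear.
- **Plain lid:** it was never touched. I last saw it lying in place after the lift, and did not look at it again before handing in.

Some readings disagreed:
- The gripper read about 11 mm on the 16 mm bar, but the pictures and the carry showed a firm hold.
- A camera fit put the lid about 0.04 rad less tilted than the tool; I used 0.03 for the moves.

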